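# Hold the spice mill's bayonet lid at the pulse position

## Task

Pulse the spices in the mill: pick up the orange bayonet lid by its grip bar, set it level on the red mill with its lugs down through the two notches at the white marks until it is fully home, then twist it clockwise (seen from above) against the spring only as far as the yellow half-way marks. Do not let it go past them to click into the lock at the red marks. Finish while still gripping the lid and holding it at the yellow marks, and leave the other things on the worktop where they are.

Things in the scene. Friction and masses are not known exactly. Their poses are not given: they have to be found in the camera images.
- lid: loose orange bayonet lid, 85 to 170 g, standing upright. Origin: centre of its underside, z up. From z = 0: grey plug, 65 mm diameter, 13.5 mm deep; orange disc, 92 mm diameter, 13.5 to 18 mm; grip bar along x, 66 mm long, 16 mm thick in y, 18 to 46 mm, with a white stripe along its top. A half turn about z makes no difference to it
- lid_lug (a point): outer end of one of the lid's two grey lugs, which stick out of the plug along the lid's +x and -x, under the ends of the grip bar: 14 mm wide, reaching 42.5 mm from the axis, 3 to 8 mm above the lid's origin
- lid_grip (a point): point on the lid's axis inside the grip bar, 40 mm above the lid's origin: a tool point for gripping the bar across its 16 mm thickness from above, fingertips just clear of the disc; lid axes
- mill: fixed red spice mill, 124 mm wide at the foot, with a round dark grey cup on top: outer radius 58 mm, bore radius 45.5 mm, rim 110 mm above the worktop. Origin: centre of its underside, z up. White marks on the rim lie on its +x and -x axis, yellow ones 40 and red ones 80 degrees clockwise from them seen from above, each on both sides
- mill_mouth (a point): centre of the mill's rim, mill axes. A light metal flange, 4 mm thick and flush with the rim, narrows the bore to 36.5 mm radius but for two like notches, 20 mm wide, at the white marks; either lug fits either notch. Fully home, the disc lies on the rim and the lid's origin is 13.5 mm below it; the lugs are then under the flange and the lid turns clockwise only
- half_mark: the two yellow half-way marks. Origin at the centre of the rim, x axis through both marks: the mill's x axis turned 40 degrees clockwise seen from above. The lid is half-way when its x axis (grip bar) is parallel to this one, either way round. The lock's catch is met at about 60 degrees from the white marks and clicks at about 70
- pulse_ring (a joint): angle in rad of the hidden sprung ring in the mill that the lugs push clockwise: 0 at rest, about 0.09 less than the lid's clockwise angle from the white marks as it is twisted (about 0.6 at the yellow marks, stop at 1.31). Its spring turns the lid back if let go: 0.07 N m at rest, 0.15 N m at the yellow marks
- spice_jar: amber glass jar with dark cap, 52 mm diameter, 85 mm high, a bystander; origin at the centre of its underside. It and the lid may stand to either side of the mill
- tomato_tin: red tin, 74 mm diameter, 110 mm high, bystander; origin at the centre of its underside
- mug: white mug, 80 mm diameter, 90 mm high, bystander; origin at the centre of its underside
- ramekin: small blue bowl, 84 mm diameter, 42 mm high, bystander; origin at the centre of its underside
- jar_cap: flat steel screw cap, 62 mm diameter, 14 mm high, bystander; origin at the centre of its underside
- wooden_spoon: wooden spoon lying roughly along x at the right of the work area, bystander; origin at its underside
Things that resemble listed ones, but are neither listed nor needed, are in the scene too. Of the things that look like the lid, take the one that is nearest to the robot's base at the start.

How it is judged:
On the way, in this order (a step that is already met when the one before it is completed fails the run):
1. the lid is lifted off the worktop in the fingers (height (world z) of lid above 0.03 m and contact force between the fingers and lid above 1 N), for 0.2 s.
2. the lid is home in the mill, lugs through the notches, not yet twisted to the yellow marks (z of lid in the frame of mill_mouth below -0.01 m and horizontal distance between lid and mill_mouth below 0.006 m and angle between lid's own z axis and vertical below 0.1 rad and value of joint pulse_ring below 0.3 rad).
At the end, for the whole second after the job is handed in: Lid home in the mill (origin 10 mm or more below the rim, within 6 mm of its axis, tilt under 0.1 rad), grip bar within 0.16 rad of the yellow marks, pulse ring at 0.4 to 0.8 rad and fingers still bearing on the lid with over 2 N (z of lid in the frame of mill_mouth below -0.01 m and horizontal distance between lid and mill_mouth below 0.006 m and angle between lid's own z axis and vertical below 0.1 rad and angle between the x axis of lid and the x axis of half_mark, either way round below 0.16 rad and value of joint pulse_ring between 0.4 and 0.8 rad and contact force between the fingers and lid above 2 N); the arm keeps its last pose, push and grip.
It fails at once if the lid is twisted on to the lock click (pulse ring beyond 1.1 rad) (value of joint pulse_ring above 1.1 rad).
It fails at once if a bystander is moved by more than 30 mm (distance of any of spice_jar, tomato_tin, mug, ramekin, jar_cap, wooden_spoon from where it was at the start of the episode above 0.03 m).
It also fails if it takes over 38 s, if anything falls off the work surface, if the arm or the gripper's body presses on something with over 40 N, if the wrist force passes 120 N, or if a joint passes its speed limit or range.

## Robot

A 7-joint arm with a two-finger parallel gripper is mounted at the origin on the work surface. World frame = base frame: x ahead of the robot, y to its left, z up, the work surface at z = 0. Lengths are in m, angles in rad, forces in N, time in s.
With the tool pointing down it reaches from about 0.425 to 0.875 m from the base axis. Payload 8.4 kg.
Tool frame: the origin (TCP) lies between the finger pads, 19 mm behind the fingertips; this is the grasp point; z points along the fingers, y is the line along which they close (so a half turn about z gives the same grasp; the last joint's range is limited). The gripper opens to 85 mm and grips with 20 to 120 N. Pads are 22 mm wide; open, the fingers measure 114 mm over their backs; the gripper's body (76 mm by 85 mm) begins 54 mm behind the grasp point. The pads swing forward as they close: fully open they stand 13 mm farther back than shut.
Start: joints at [1.088, 0.333, 0.04, 1.465, -0.013, 1.343, -0.059], TCP at [0.243, -0.603, 0.25] pointing down, gripper open.
Joint ranges: [-2.58, 2.58], [-0.38, 2.09], [-1.3, 1.39], [0.25, 2.4], [-1.5, 4.64], [0.08, 2.09], [-2.65, 2.65]. Speed limits (rad/s): [2.22, 2.22, 2.79, 2.79, 3.14, 3.14, 3.14].

## Interface

Orientations are given as a unit quaternion [x, y, z, w].
In Python, from rig import r gives the robot as it stands.
- The arm moves only by the tool servo_tool, never from a script. Its argument "series" is a list of rows, each a list of 7 numbers: the turn, a rotation vector about the tool's x, y, z in units of 5 degrees (1.0 is 5 degrees), then the shift along the tool's x, y, z in units of 25 mm (1.0 is 25 mm), then the opening, from 0 (shut) to 1 (fully open). A call has 1 to 12 rows; each row is the pose to reach, as a shift and turn from the pose commanded when the call began, along the tool's axes at that moment; what a row does not reach only later rows make up. A row lasts 1/10 s, in which the tool goes at most 50 mm and 8.59 degrees, less where a joint would pass 70% of its speed; a pose out of reach is approached as far as the arm can. A call with a gripper value outside its range is refused whole. The fingers move at their own pace and stop on an object; "squeeze" is the grip in N (left out, the last holds). Time passes only in rows, so rows that repeat a pose let the fingers close. It gives the time, the measured TCP pose, the force, the opening and the grip force at its end, in the units of the state.
- r.state(): the state, without advancing time (a new reading comes with each control period).
- r.grab_frame(name): name is "side" or "top" or "wrist"; returns a dict with "color" (420x560x3 uint8, red, green, blue), "z_map" (420x560 float32, m along the optical axis (not along the pixel's ray), 0 where there is no reading), "mtx" (3x3 intrinsics, pixels), "eye" and "rotation" of the camera in the world. Camera axes: x right, y up, looking along -z (the intrinsics and any distortion apply to the point x, -y, -z); pixel columns grow to the right and rows downward; lengths in m; the calibration is good to about 2 mm. A picture is of the moment at which its call begins.
- r.finish_job(): hands the job in; it is judged then, once.
The state is a dict: "time_s": time; "joint_pos": joint angles; "dq": joint speeds; "effort": joint torques, N m; "ee_pos": TCP position; "orientation": TCP orientation; "force": force on the tool from outside, world axes, zero at the start; "torque": the same for the moment, N m; "finger_gap": finger opening in m; "finger_force": force on a finger pad.
Only numpy, scipy, OpenCV 4.12 (cv2) and the standard library are available. Lean on these libraries where they do the work, as an engineer would, in place of code of your own. Each camera call takes 0.05 s, during which the arm holds its last target. There are 200 camera calls.

## Working session

There is one attempt and no reset: what is moved stays moved. The work goes in short steps, Python scripts to look and compute and a tool call to move; the robot and the scene stay as the last step left them, time stands still between calls to the robot, and variables do not carry over. Pictures are saved under pics/ and viewed, at most 10 in all, crops included, and the job is handed in when it is done.

Besides the shell and the picture viewer there is one more tool, called after ">>>" as a command line: name --pt "numbers of a row" for each row, then --argument value for the rest. servo_tool: Moves the arm, as the interface text tells. Its arguments: {"type":"object","properties":{"series":{"type":"array"},"squeeze":{"type":"number"}},"required":["series"]}

```bash
ls; mkdir -p pics; python3 - <<'E'
from rig import r
import cv2,numpy as np,pickle
fr={n:r.grab_frame(n) for n in("top","side")}
pickle.dump(fr,open("f0.pkl","wb"))
for n,f in fr.items():
    cv2.imwrite(f"pics/{n}0.png",cv2.cvtColor(f["color"],cv2.COLOR_RGB2BGR)); print(n,f["eye"],f["rotation"],f["mtx"],[k for k in f])
print(r.state())
E
```

```text
pics
top [ 0.41731916 -0.05952208  1.50118123] [-0.05317298  0.05501756  0.70592799 -0.70413875] [[506.54696069   0.         282.13134586]
 [  0.         506.54696069 206.37457654]
 [  0.           0.           1.        ]] ['color', 'z_map', 'mtx', 'eye', 'rotation']
side [0.21708521 0.76168063 0.84128475] [-0.09361845  0.41920565  0.87708165 -0.2150116 ] [[412.66728101   0.         275.24798103]
 [  0.         412.66728101 210.03469639]
 [  0.           0.           1.        ]] ['color', 'z_map', 'mtx', 'eye', 'rotation']
{'time_s': 0.1, 'joint_pos': array([ 1.08775457,  0.33382877,  0.039872  ,  1.46616769, -0.01342835,
        1.34330859, -0.05850546]), 'dq': array([ 0.00091357,  0.00092909, -0.00033744, -0.00412638,  0.00015549,
       -0.00020981,  0.00168293]), 'effort': array([ 5.28653836e-03, -6.60016108e+01,  1.37052096e+00, -4.06475222e+01,
        1.69257884e-02,  9.03261302e-03,  6.02420369e-05]), 'ee_pos': array([ 0.24326062, -0.60235163,  0.24922499]), 'orientation': array([ 9.81641875e-01,  1.90732026e-01, -1.71232983e-04, -7.02714922e-04]), 'force': array([-0.2574004 , -0.25569236,  0.42980852]), 'torque': array([-0.06770826, -0.0020118 , -0.05218107]), 'finger_force': 0.0, 'finger_gap': 0.08573060701969192}
```

View pics/top0.png

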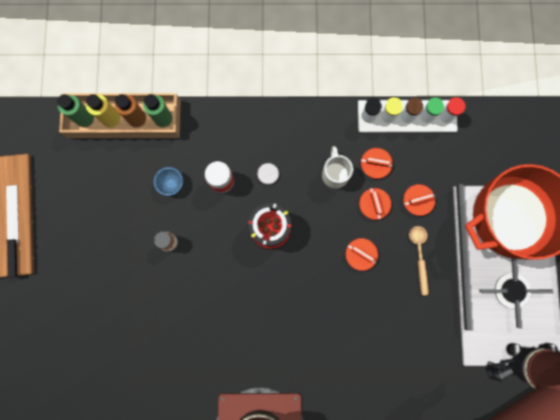

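View pics/side0.png

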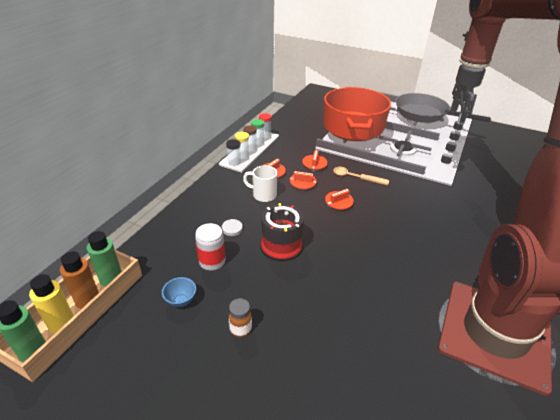

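The top view shows four lid-like objects at (362,254), (375,204), (376,163) and (419,200). The one at (362,254) is nearest the base, which is at about (258,415). The mill is at (270,226). The side view agrees, with the lid at (340,198) and the mill at (282,232). Next I'll measure from both views.

```bash
cat >h.py <<'E'
import numpy as np,cv2
from scipy.spatial.transform import Rotation as R
def rays(f,uv):
    uv=np.atleast_2d(uv).astype(float);K=f["mtx"]
    d=np.c_[(uv[:,0]-K[0,2])/K[0,0],-(uv[:,1]-K[1,2])/K[1,1],-np.ones(len(uv))]
    rot=np.array(f["rotation"]); M=R.from_quat(rot) if rot.size==4 else R.from_matrix(rot)
    return np.array(f["eye"]),M.apply(d)
def onz(f,uv,z):
    o,d=rays(f,uv); return o+d*((z-o[2])/d[:,2])[:,None]
def cloud(f):
    h,w=f["z_map"].shape; v,u=np.mgrid[:h,:w]
    o,d=rays(f,np.c_[u.ravel(),v.ravel()]); 
    return (o+d*f["z_map"].reshape(-1,1)).reshape(h,w,3)
def px(f,P):
    rot=np.array(f["rotation"]);M=R.from_quat(rot) if rot.size==4 else R.from_matrix(rot)
    c=M.inv().apply(np.atleast_2d(P)-f["eye"]);K=f["mtx"]
    return np.c_[K[0,2]+K[0,0]*c[:,0]/-c[:,2],K[1,2]+K[1,1]*c[:,1]/c[:,2]]
def crop(f,c,s,k,name):
    x,y=c;im=f["color"][max(0,y-s):y+s,max(0,x-s):x+s]
    cv2.imwrite(name,cv2.cvtColor(cv2.resize(im,None,fx=k,fy=k,interpolation=cv2.INTER_CUBIC),cv2.COLOR_RGB2BGR))
    return cv2.resize(im,None,fx=k,fy=k,interpolation=cv2.INTER_CUBIC)
E
python3 - <<'E'
import pickle;from h import *
fr=pickle.load(open("f0.pkl","rb"))
for n,l,m in(("top",(362,254),(270,226)),("side",(340,198),(282,232))):
    f=fr[n];C=cloud(f);H=cv2.cvtColor(f["color"],cv2.COLOR_RGB2HSV)
    print(n,"table",onz(f,[l,m],0.018 if 0 else 0.0),)
    v,u=np.mgrid[:420,:560]
    for nm,c,zlo,zhi,s in(("lid disc",l,.012,.024,28),("bar",l,.036,.055,28),("mill rim",m,.1,.12,36)):
        k=(abs(u-c[0])<s)&(abs(v-c[1])<s)&(C[...,2]>zlo)&(C[...,2]<zhi)
        P=C[k]
        if nm=="lid disc": k2=k&(H[...,0]<15)&(H[...,1]>150);P=C[k2]
        if len(P)<5: print(nm,len(P));continue
        ci,ra=cv2.minEnclosingCircle(P[:,:2].astype(np.float32))
        rr=cv2.minAreaRect((P[:,:2]*1000).astype(np.float32))
        print(nm,len(P),"mean",P.mean(0).round(4),"circ",np.round(ci,4),round(ra,4),"z",np.percentile(P[:,2],[5,50,95]).round(4),"rect",np.round(rr[0],1),np.round(rr[1],1),round(rr[2],1))
a=crop(fr["top"],(270,226),30,10,"/dev/null.png") if 0 else None
t=fr["top"];s=fr["side"]
def c8(f,c,s):
    x,y=c;return cv2.resize(f["color"][y-s:y+s,x-s:x+s],(400,300 if 0 else 400),interpolation=cv2.INTER_CUBIC)
im=np.hstack([c8(t,(270,226),28),c8(s,(282,225),36)])
cv2.imwrite("pics/c1.png",cv2.cvtColor(im,cv2.COLOR_RGB2BGR))
E
```

```text
top table [[ 0.50599566 -0.29954176  0.        ]
 [ 0.58993688 -0.02744625  0.        ]]
lid disc 553 mean [ 0.5037 -0.2953  0.0178] circ [ 0.5041 -0.2965] 0.0465 z [0.0134 0.0179 0.022 ] rect [ 504.4 -295.8] [88.8 90. ] 59.2
bar 138 mean [ 0.5046 -0.295   0.0455] circ [ 0.5051 -0.2959] 0.0336 z [0.0393 0.0456 0.0515] rect [ 504.7 -295.5] [66.  16.6] 56.3
mill rim 799 mean [ 0.5836 -0.0286  0.1098] circ [ 0.5842 -0.0288] 0.0592 z [0.1046 0.1097 0.1146] rect [584.1 -28.2] [113.8 117.5] 89.6
side table [[ 5.13610031e-01 -3.25302186e-01  1.11022302e-16]
 [ 6.10208145e-01 -8.07659310e-02  0.00000000e+00]]
lid disc 273 mean [ 0.5091 -0.2883  0.0166] circ [ 0.5518 -0.3218] 0.0987 z [0.0132 0.0163 0.0206] rect [ 554.7 -307.5] [ 87.9 191.4] 72.1
bar 95 mean [ 0.5092 -0.2919  0.0429] circ [ 0.5593 -0.3254] 0.0762 z [0.0372 0.0431 0.0467] rect [ 559.1 -328.5] [ 65.3 146.7] 55.7
mill rim 651 mean [ 0.5838 -0.022   0.1079] circ [ 0.5862 -0.0269] 0.0605 z [0.103  0.1084 0.1108] rect [585.8 -27.1] [116.8 117.1] 75.2
```

View pics/c1.png

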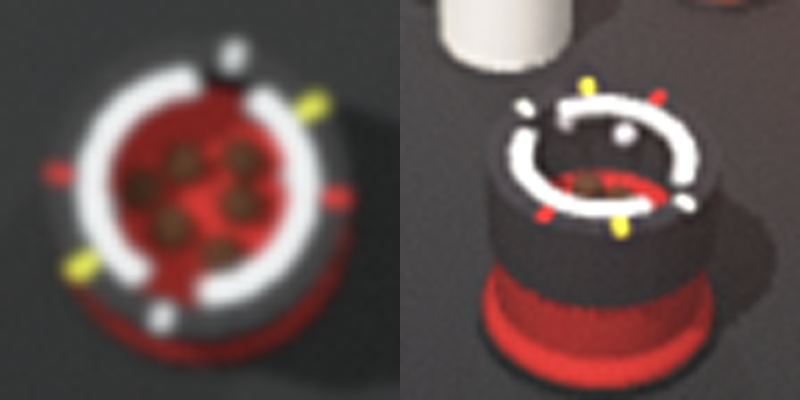

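Top crop (scale 7.14, origin 242,198): white marks at (234,55) and (162,318), yellow at (313,107) and (81,267), red at (57,173) and (340,198). The side crop confirms the order: white, then yellow, then red, clockwise. The measured heights match the text: bar top 45.5 mm, disc 18 mm, rim 110 mm.

```bash
cat >>h.py <<'E'
def plan(s,pos,yaw):
    """pos of TCP, yaw (deg) of tool x in world, tool z down -> row units"""
    Rt=R.from_quat(s["orientation"]); y=np.radians(yaw)
    Rg=R.from_matrix(np.array([[np.cos(y),np.sin(y),0],[np.sin(y),-np.cos(y),0],[0,0,-1]]))
    x=Rt.as_matrix()[:,0]
    return "turn",np.round((Rt.inv()*Rg).as_rotvec(degrees=True)/5,2),"shift",np.round(Rt.inv().apply(np.array(pos)-s["ee_pos"])/.025,2),"yawnow",round(float(np.degrees(np.arctan2(x[1],x[0]))),2)
E
python3 - <<'E'
import pickle;from h import *;from rig import r
t=pickle.load(open("f0.pkl","rb"))["top"]
m=lambda x,y:(x/7.143-.5+242,y/7.143-.5+198)
for n,a,b in(("white",(234,55),(162,318)),("yellow",(313,107),(81,267)),("red",(57,173),(340,198))):
    A,B=onz(t,[m(*a),m(*b)],.11);d=A-B;print(n,A[:2],B[:2],((A+B)/2)[:2],np.linalg.norm(d)/2,np.degrees(np.arctan2(d[1],d[0])))
print(plan(r.state(),(.5047,-.2957,.2),56.3))
E
```

```text
white [ 0.63541745 -0.04158204] [ 0.53303643 -0.01383927] [ 0.58422694 -0.02771066] 0.05303662199683899 -15.161669251064245
yellow [ 0.61490596 -0.07225154] [0.55280213 0.01744768] [ 0.58385405 -0.02740193] 0.05455005886800507 -55.30295832199772
red [0.58933405 0.02696115] [ 0.57932852 -0.08256532] [ 0.58433129 -0.02780209] 0.054991267166528995 84.7803672071083
('turn', array([-0.02, -0.  , -6.86]), 'shift', array([14.29, -7.45,  1.98]), 'yawnow', 21.99)
```

>>> servo_tool --pt "0 0 -0.7 1.5 -0.8 0 1" --pt "0 0 -1.5 3 -1.6 0.2 1" --pt "0 0 -2.3 4.6 -2.4 0.5 1" --pt "0 0 -3.1 6.2 -3.2 0.8 1" --pt "0 0 -3.9 7.8 -4.1 1.1 1" --pt "0 0 -4.7 9.4 -4.9 1.4 1" --pt "0 0 -5.4 11 -5.7 1.6 1" --pt "0 0 -6.1 12.5 -6.5 1.8 1" --pt "0 0 -6.6 13.6 -7.1 1.9 1" --pt "0 0 -6.86 14.29 -7.45 1.98 1" --pt "0 0 -6.86 14.29 -7.45 1.98 1" --pt "0 0 -6.86 14.29 -7.45 1.98 1"

```text
time_s: 1.3
ee_pos: [0.5043, -0.2972, 0.2003]
orientation: [0.882, 0.471, -0.0, -0.0]
force: [-0.8, 0.0, 0.5]
finger_gap: 0.0851
finger_force: 0.0
```

```bash
python3 - <<'E'
from h import *;from rig import r;import pickle
f=r.grab_frame("wrist");pickle.dump(f,open("w1.pkl","wb"))
cv2.imwrite("pics/w1.png",cv2.cvtColor(f["color"],cv2.COLOR_RGB2BGR))
s=r.state();print(s["time_s"],s["ee_pos"],s["joint_pos"].round(3))
C=cloud(f);H=cv2.cvtColor(f["color"],cv2.COLOR_RGB2HSV)
near=np.hypot(C[...,0]-.505,C[...,1]+.296)<.06
for n,lo,hi in(("disc",.012,.024),("bar",.038,.054)):
    k=near&(C[...,2]>lo)&(C[...,2]<hi)&((H[...,0]<15)&(H[...,1]>120)|(n=="bar"));P=C[k]
    if len(P)>5:
        rr=cv2.minAreaRect((P[:,:2]*1000).astype(np.float32));print(n,len(P),P.mean(0).round(4),np.percentile(P[:,2],[5,50,95]).round(4),np.round(rr[0],1),np.round(rr[1],1),round(rr[2],1))
print(plan(s,(.5047,-.2957,.04),56.3))
E
```

```text
1.35 [ 0.50387663 -0.29789166  0.2004013 ] [ 0.682  0.25  -0.264  1.681  0.07   1.22  -0.189]
disc 5318 [ 0.509  -0.2944  0.0179] [0.0167 0.0179 0.0191] [ 507.6 -296.7] [90.9 90.6] 10.5
bar 1314 [ 0.5086 -0.2952  0.0458] [0.0441 0.0459 0.0473] [ 507.5 -296.5] [65.6 15.9] 56.8
('turn', array([-0.  ,  0.01, -0.03]), 'shift', array([ 0.1 , -0.02,  6.42]), 'yawnow', 56.13)
```

View pics/w1.png

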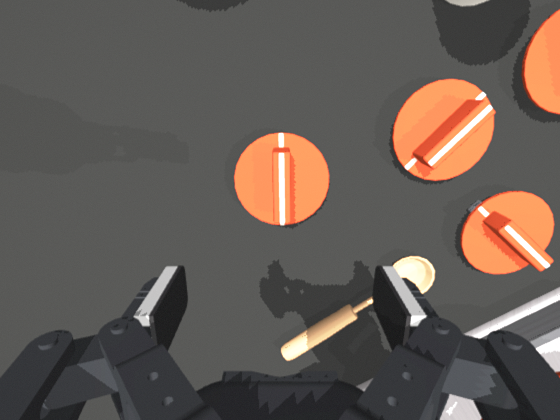

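The wrist view shows the lid centred at (282,180), with the bar upright in the picture midway between the fingers. Its measured position agrees with the top view to 2–3 mm. I'll descend and grasp.

>>> servo_tool --pt "0 0 -0.05 0.1 0 1 1" --pt "0 0 -0.05 0.1 0 2.2 1" --pt "0 0 -0.05 0.1 0 3.4 1" --pt "0 0 -0.05 0.1 0 4.5 1" --pt "0 0 -0.05 0.1 0 5.4 1" --pt "0 0 -0.05 0.1 0 6.0 1" --pt "0 0 -0.05 0.1 0 6.3 1" --pt "0 0 -0.05 0.1 0 6.4 1" --pt "0 0 -0.05 0.1 0 6.4 0.6" --pt "0 0 -0.05 0.1 0 6.4 0.3" --pt "0 0 -0.05 0.1 0 6.4 0.1" --pt "0 0 -0.05 0.1 0 6.4 0" --squeeze 60

```text
time_s: 2.55
ee_pos: [0.5066, -0.2943, 0.0412]
orientation: [0.881, 0.474, 0.0, 0.0]
force: [-0.4, 1.0, -1.1]
finger_gap: 0.0281
finger_force: 0.0
```

>>> servo_tool --pt "0 0 0 0 0 0 0" --pt "0 0 0 0 0 0 0" --pt "0 0 0 0 0 0 0" --pt "0 0 0 0 0 0 0" --pt "0 0 0 0 0 0 0" --pt "0 0 0 0 0 0 0"

```text
time_s: 3.15
ee_pos: [0.5067, -0.2943, 0.0412]
orientation: [0.881, 0.474, 0.0, 0.0]
force: [-1.1, -0.5, 5.9]
finger_gap: 0.0147
finger_force: 59.4
```

>>> servo_tool --pt "0 0 0 0 0 -0.5 0" --pt "0 0 0 0 0 -1.2 0" --pt "0 0 0 0 0 -2.2 0" --pt "0 0 0 0 0 -3.4 0" --pt "0 0 0 0 0 -4.8 0" --pt "0 0 0 0 0 -6.2 0" --pt "0 0 0 0 0 -7 0" --pt "0 0 0 0 0 -7 0" --pt "0 0 0 0 0 -7 0"

```text
time_s: 4.05
ee_pos: [0.506, -0.294, 0.2153]
orientation: [0.881, 0.474, -0.0, -0.0]
force: [0.1, -0.5, -1.3]
finger_gap: 0.0149
finger_force: 58.7
```

```bash
python3 - <<'E'
from h import *;from rig import r
s=r.state();print(s["ee_pos"],s["finger_force"],s["force"])
print(plan(s,(.584,-.0277,.216),164.8))
E
```

```text
[ 0.50595155 -0.29402936  0.21533103] 58.73351275920868 [ 0.06918811 -0.46978547 -1.33278194]
('turn', array([ -0.  ,  -0.  , -21.65]), 'shift', array([10.61, -3.27, -0.03]), 'yawnow', 56.54)
```

>>> servo_tool --pt "0 0 -1.2 0.4 -0.1 0 0" --pt "0 0 -2.8 1.2 -0.4 0 0" --pt "0 0 -4.4 2.2 -0.7 0 0" --pt "0 0 -6 3.2 -1 0 0" --pt "0 0 -7.6 4.2 -1.3 0 0" --pt "0 0 -9.2 5.2 -1.6 0 0" --pt "0 0 -10.8 6.2 -1.9 0 0" --pt "0 0 -12.4 7.2 -2.2 0 0" --pt "0 0 -14 8.2 -2.5 0 0" --pt "0 0 -15.6 9.2 -2.8 0 0" --pt "0 0 -17.2 10.2 -3.1 0 0" --pt "0 0 -18.6 10.6 -3.27 0 0"

```text
time_s: 5.25
ee_pos: [0.5836, -0.0247, 0.2137]
orientation: [0.258, 0.966, 0.001, -0.002]
force: [0.9, 0.6, -1.6]
finger_gap: 0.0153
finger_force: 58.7
```

>>> servo_tool --pt "0 0 -1.2 0 0 0 0" --pt "0 0 -2.3 0 0 0 0" --pt "0 0 -3.05 0 0 0 0" --pt "0 0 -3.05 0 0 0 0" --pt "0 0 -3.05 0 0 0 0" --pt "0 0 -3.05 0 0 0 0"

```text
time_s: 5.85
ee_pos: [0.5839, -0.028, 0.2149]
orientation: [0.133, 0.991, 0.0, -0.001]
force: [-0.4, 0.3, -1.6]
finger_gap: 0.015
finger_force: 58.7
```

```bash
python3 - <<'E'
from h import *;from rig import r;import pickle
s=r.state();fr={n:r.grab_frame(n) for n in("top","side","wrist")};pickle.dump(fr,open("f2.pkl","wb"))
print(s["ee_pos"],s["joint_pos"].round(2),plan(s,(.584,-.0277,.216),164.8))
im=np.hstack([cv2.resize(fr["wrist"]["color"],(400,300)),cv2.resize(fr["side"]["color"][100:280,170:410],(400,300),interpolation=cv2.INTER_CUBIC)])
cv2.imwrite("pics/m2.png",cv2.cvtColor(im,cv2.COLOR_RGB2BGR))
for n,f in fr.items():
    C=cloud(f);H=cv2.cvtColor(f["color"],cv2.COLOR_RGB2HSV);near=np.hypot(C[...,0]-.584,C[...,1]+.0277)<.08
    k=near&(abs(C[...,2]-.193)<.008)&(H[...,0]<15)&(H[...,1]>120);P=C[k]
    if len(P)>20:
        c,ra=cv2.minEnclosingCircle(P[:,:2].astype(np.float32));print(n,len(P),np.median(P[:,2]),np.round(c,4),round(ra,4))
E
```

```text
[ 0.58387434 -0.02799494  0.2148855 ] [ 0.52  0.29 -0.65  1.65  0.18  1.27  1.13] ('turn', array([-0.  , -0.01, -0.02]), 'shift', array([-0.  ,  0.01, -0.04]), 'yawnow', 164.7)
side 383 0.19067399541648444 [ 0.5866 -0.0258] 0.0476
wrist 12299 0.19204073384130058 [ 0.5867 -0.029 ] 0.0461
```

View pics/m2.png

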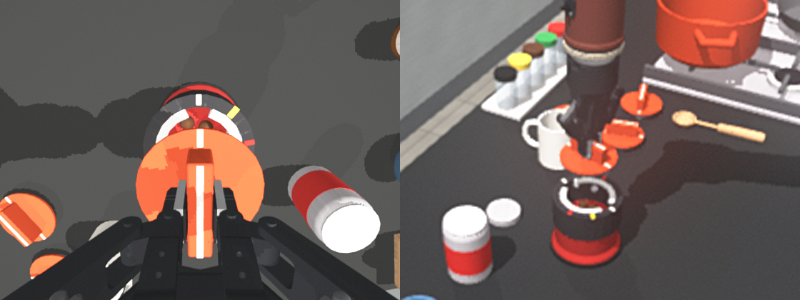

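The lid is held level over the mill. In the wrist half (left) the near white mark is at (198,100), in line with the stripe at (200,135–255). I'll measure the lid's offset from the mill in the same views.

```bash
cat >m.py <<'E'
import pickle,sys;from h import *;from scipy.optimize import least_squares
def edge(P,c0,Rr):
    c=np.array(c0)
    for _ in range(4):
        d=P[:,:2]-c;a=np.arctan2(d[:,1],d[:,0]);q=np.hypot(*d.T);b=((a+np.pi)/(2*np.pi)*90).astype(int)
        E=[]
        for i in range(90):
            k=np.where((b==i)&(q<Rr+.006))[0]
            if len(k)>3 and np.percentile(q[k],97)>Rr-.006:
                E.append(P[k[np.argsort(q[k])[-max(1,len(k)//20):]],:2].mean(0))
        if len(E)<8:return None
        E=np.array(E);c=least_squares(lambda c:np.hypot(*(E-c).T)-Rr,c,loss="soft_l1",f_scale=.001).x
    return c.round(4),len(E)
if __name__=="__main__":
    fr=pickle.load(open("f2.pkl","rb"));f0=pickle.load(open("f0.pkl","rb"))
    fr["top0"]=f0["top"];fr["side0"]=f0["side"]
    for n,f in fr.items():
        C=cloud(f);H=cv2.cvtColor(f["color"],cv2.COLOR_RGB2HSV);near=np.hypot(C[...,0]-.584,C[...,1]+.0277)<.08
        k=near&(abs(C[...,2]-.193)<.008)&(H[...,0]<15)&(H[...,1]>120)
        print(n,"disc",edge(C[k],(.585,-.028),.046))
        k=near&(abs(C[...,2]-.109)<.006)
        print(n,"rim",edge(C[k],(.584,-.028),.058),np.median(C[k][:,2]))
        k&=(H[...,1]<60)&(H[...,2]>140)&(np.hypot(C[...,0]-.585,C[...,1]+.028)<.049)
        print(n,"ring",edge(C[k],(.584,-.028),.0455))
    f=fr["wrist"];C=cloud(f);H=cv2.cvtColor(f["color"],cv2.COLOR_RGB2HSV)
    white=(H[...,1]<60)&(H[...,2]>140)
    k=white&(abs(C[...,2]-.220)<.01)&(np.hypot(C[...,0]-.585,C[...,1]+.028)<.05);P=C[k][:,:2]
    vx,vy,x,y=cv2.fitLine(P.astype(np.float32),cv2.DIST_L2,0,.01,.01).ravel();print("stripe",len(P),np.degrees(np.arctan2(vy,vx)),x,y)
    k=(white)&(abs(C[...,2]-.11)<.006)&(abs(np.hypot(C[...,0]-.585,C[...,1]+.028)-.055)<.004);print("mark",k.sum(),C[k].mean(0))
    k=(H[...,0]>22)&(H[...,0]<35)&(H[...,1]>120)&(abs(C[...,2]-.11)<.006)&(np.hypot(C[...,0]-.585,C[...,1]+.028)<.065);print("yel",k.sum(),C[k].mean(0))
E
python3 m.py
```

```text
top disc None
top rim None nan
top ring None
side disc (array([ 0.5865, -0.0277]), 47)
side rim (array([ 0.5853, -0.0267]), 76) 0.1083224498440078
side ring (array([ 0.5873, -0.0286]), 18)
wrist disc (array([ 0.5873, -0.0292]), 63)
wrist rim (array([ 0.5858, -0.0299]), 47) 0.10999581531382263
wrist ring (array([ 0.5852, -0.0294]), 36)
top0 disc None
top0 rim (array([ 0.5839, -0.0286]), 89) 0.10961366602180689
top0 ring (array([ 0.5845, -0.0276]), 54)
side0 disc None
side0 rim (array([ 0.5853, -0.0269]), 83) 0.10845545619807889
side0 ring (array([ 0.5867, -0.0289]), 23)
stripe 1302 -15.377001 0.58484536 -0.028487794
mark 78 [ 0.53259292 -0.01539598  0.11047851]
yel 40 [0.55668226 0.01291579 0.11020513]
  return _methods._mean(a, axis=axis, dtype=dtype,
  ret = ret.dtype.type(ret / rcount)
```

The lid sits about 1.4 mm toward +x of the mill axis and is aligned to within 0.3° of the white marks. I'll correct that, lower it, and watch the force.

>>> servo_tool --pt "0 0 0 0.06 0 0.5 0" --pt "0 0 0 0.06 0 1.2 0" --pt "0 0 0 0.06 0 1.8 0" --pt "0 0 0 0.06 0 2.2 0" --pt "0 0 0 0.06 0 2.35 0" --pt "0 0 0 0.06 0 2.45 0" --pt "0 0 0 0.06 0 2.52 0" --pt "0 0 0 0.06 0 2.59 0" --pt "0 0 0 0.06 0 2.66 0" --pt "0 0 0 0.06 0 2.73 0" --pt "0 0 0 0.06 0 2.8 0" --pt "0 0 0 0.06 0 2.8 0"

```text
time_s: 7.2
ee_pos: [0.5826, -0.0276, 0.1453]
orientation: [0.132, 0.991, 0.0, -0.0]
force: [-1.3, 0.2, -1.9]
finger_gap: 0.0149
finger_force: 58.7
```

>>> servo_tool --pt "0 0 0 0 0 0.06 0" --pt "0 0 0 0 0 0.12 0" --pt "0 0 0 0 0 0.18 0" --pt "0 0 0 0 0 0.24 0" --pt "0 0 0 0 0 0.28 0" --pt "0 0 0 0 0 0.32 0" --pt "0 0 0 0 0 0.35 0" --pt "0 0 0 0 0 0.35 0"

```text
time_s: 8.0
ee_pos: [0.5827, -0.0276, 0.1376]
orientation: [0.132, 0.991, -0.0, 0.0]
force: [-4.6, -0.8, 7.2]
finger_gap: 0.0149
finger_force: 60.1
```

The TCP height puts the lid origin at 96.4 mm, against 96.5 mm when home, and there is a 7 N seating force, so it is home. Now I'll twist clockwise in part.

>>> servo_tool --pt "0 0 0.4 0.02 0 0 0" --pt "0 0 1 0.02 0 0 0" --pt "0 0 1.6 0.02 0 0 0" --pt "0 0 2.2 0.02 0 0 0" --pt "0 0 2.8 0.02 0 0 0" --pt "0 0 3.4 0.02 0 0 0" --pt "0 0 4 0.02 0 0 0" --pt "0 0 4 0.02 0 0 0"

```text
time_s: 8.8
ee_pos: [0.5827, -0.0276, 0.1377]
orientation: [0.303, 0.953, -0.0, 0.001]
force: [-0.8, -1.5, 5.5]
finger_gap: 0.0151
finger_force: 59.8
```

```bash
cat >w.py <<'E'
from m import *;from rig import r
s=r.state();f=r.grab_frame("wrist");sd=r.grab_frame("side")
print(s["ee_pos"],s["force"].round(1),s["torque"].round(2),s["finger_force"],plan(s,s["ee_pos"],124.7))
H=cv2.cvtColor(f["color"],cv2.COLOR_RGB2HSV);C=cloud(f);near=np.hypot(C[...,0]-.585,C[...,1]+.028)
k=(H[...,1]<60)&(H[...,2]>140)&(abs(C[...,2]-.1425)<.006)&(near<.05);P=C[k][:,:2]
vx,vy,x,y=cv2.fitLine(P.astype(np.float32),cv2.DIST_L2,0,.01,.01).ravel();print("stripe",len(P),np.degrees(np.arctan2(vy,vx)))
for n,g in(("wrist",f),("side",sd)):
    G=cloud(g);h=cv2.cvtColor(g["color"],cv2.COLOR_RGB2HSV);q=np.hypot(G[...,0]-.585,G[...,1]+.028)<.07
    k=q&(h[...,0]<15)&(h[...,1]>120)&(abs(G[...,2]-.1145)<.007);print(n,"disc",edge(G[k],(.585,-.028),.046),G[k][:,2].mean())
    A=np.c_[G[k],np.ones(k.sum())];k2=abs(G[k][:,2]-np.median(G[k][:,2]))<.003;a=np.linalg.lstsq(np.c_[G[k][k2][:,:2],np.ones(k2.sum())],G[k][k2][:,2],rcond=None)[0];print("tilt",a[:2].round(3))
k=(H[...,0]>22)&(H[...,0]<35)&(H[...,1]>120)&(abs(C[...,2]-.11)<.008)&(near<.065)
if k.sum(): print("yel",k.sum(),C[k].mean(0))
im=np.hstack([cv2.resize(f["color"],(400,300)),cv2.resize(sd["color"][165:285,210:370],(400,300),interpolation=cv2.INTER_CUBIC)])
cv2.imwrite(sys.argv[1],cv2.cvtColor(im,cv2.COLOR_RGB2BGR))
E
python3 w.py pics/w3.png
```

```text
[ 0.58272828 -0.02760118  0.13765937] [-0.8 -1.5  5.5] [-0.16  0.43 -0.06] 59.762563705444336 ('turn', array([0.01, 0.01, 4.  ]), 'shift', array([0., 0., 0.]), 'yawnow', 144.72)
stripe 1657 -35.58371
wrist disc (array([ 0.5858, -0.0296]), 64) 0.11432655745485523
tilt [ 0.001 -0.001]
side disc (array([ 0.5862, -0.0274]), 55) 0.11298572328378659
tilt [-0.004 -0.004]
yel 69 [0.55580329 0.01382233 0.109615  ]
```

View pics/w3.png

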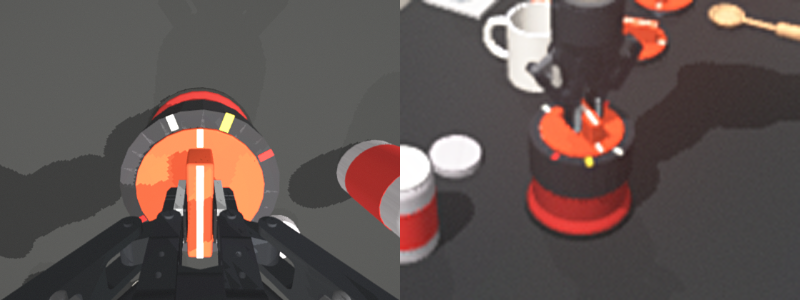

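The disc lies flat on the rim, level and centred. The stripe, at (200,135–255) in the wrist half, is midway between the white mark (172,122) and the yellow mark (227,122). I'll finish the remaining 20°.

>>> servo_tool --pt "0 0 0.5 0 0 0 0" --pt "0 0 1 0 0 0 0" --pt "0 0 1.5 0 0 0 0" --pt "0 0 2 0 0 0 0" --pt "0 0 2.5 0 0 0 0" --pt "0 0 3 0 0 0 0" --pt "0 0 3.5 0 0 0 0" --pt "0 0 3.95 0 0 0 0" --pt "0 0 3.95 0 0 0 0" --pt "0 0 3.95 0 0 0 0"

```text
time_s: 9.9
ee_pos: [0.5833, -0.0271, 0.1377]
orientation: [0.461, 0.888, 0.001, 0.001]
force: [2.9, 0.4, 4.9]
finger_gap: 0.0146
finger_force: 59.7
```

```bash
python3 w.py pics/w4.png
```

```text
[ 0.58328683 -0.02709447  0.13767153] [2.9 0.4 4.9] [ 0.18 -0.38  0.07] 59.71129059791565 ('turn', array([0.02, 0.01, 0.09]), 'shift', array([0., 0., 0.]), 'yawnow', 125.15)
stripe 1560 -55.045555
wrist disc (array([ 0.5858, -0.0297]), 64) 0.11434700120993378
tilt [ 0.001 -0.001]
side disc (array([ 0.5863, -0.0278]), 60) 0.11288524976823418
tilt [0.    0.003]
yel 92 [0.55551836 0.01409139 0.10948458]
```

View pics/w4.png

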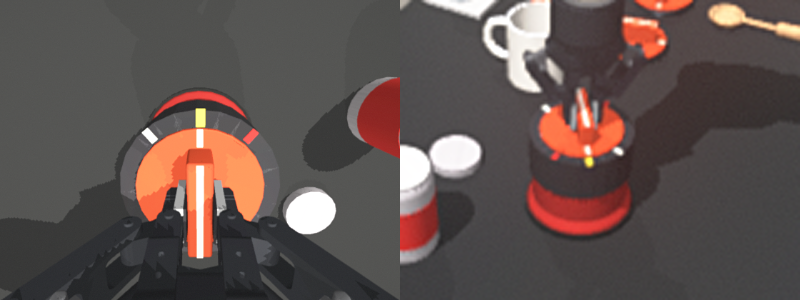

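The stripe at (200,135–255) is in line with the yellow mark at (200,118). The lid is level and home, with a 60 N grip.

```bash
python3 -c "
from rig import r;print(r.finish_job())"
```

```text
the job is handed in; nothing more can be done
None
```

The lid is home and level in the mill, twisted to the yellow marks (bar at −55.0°, marks at about −55.3°) and still gripped at about 60 N; the job was handed in at about 10 s, but no verdict came back.

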